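Shut the teapot and the biscuit box against wasps

ROBOT

A 6-joint arm with a two-finger parallel gripper is mounted at the origin on the work surface. World frame = base frame: x ahead of the robot, y to its left, z up, the work surface at z = 0. Lengths are in m, angles in degrees, forces in N, time in s.
With the tool pointing down it reaches from about 0.35 to 0.875 m from the base axis. Payload 4.2 kg.
Tool frame: the origin (TCP) lies midway between the tips of the shut fingers; the grasp point (between the pads) lies 19 mm behind it; z points along the fingers, y is the line along which they close (so a half turn about z gives the same grasp; the last joint's range is limited). The gripper opens to 87 mm and grips with 3 to 60 N. Pads are 19 mm wide; open, the fingers measure 117 mm over their backs; the gripper's body (75 mm by 190 mm) begins 51 mm behind the grasp point.
Start: joints at [80.764, 22.042, 0.453, 0, -68.411, -14.817], TCP at [0.255, 0.571, 0.223] pointing down, gripper open.
Joint ranges: [-179.83, 179.83], [-69.29, 118.12], [-61.27, 80.66], [-181.25, 117.63], [-171.15, -9.14], [-177.46, 177.46]. Speed limits (degrees/s): [159.86, 159.86, 180, 180, 180, 180].

INTERFACE

Orientations are given as [roll, pitch, yaw] about the fixed x, y, z axes, in that order (R = Rz(yaw) Ry(pitch) Rx(roll)).
In Python, from workcell import env gives the robot as it stands. The module is installed in compiled form; this text tells all that it offers. Calls block until the motion is done:
- env.goto(position, orientation): joint-space move of the TCP to a pose.
- env.move_straight(position, rotation=None, rate=0.15, force_limit=None): straight line of the TCP; rotation=None keeps the orientation; rate is the mean speed in m/s. With force_limit (N) it stops when the force on the tool has changed by that much, and returns True; else False.
- env.set_joints(angles): joint-space move.
- env.gripper_to(opening, grasp_force=None): opening from 0.0 (shut) to 1.0 (fully open); grasp_force is the grip in N (None keeps the last); returns when the fingers have stopped.
- env.dwell(seconds).
- env.inverse_kinematics(position, orientation): joint angles nearest the present ones, or None.
- env.read_state(): the state.
- env.grab_frame(name): name is "side" or "top" or "wrist"; returns a dict with "image" (400x640x3 uint8, blue, green, red), "fx", "fy", "cx", "cy" (pixels), "D" ([k1, k2, p1, p2, k3] as OpenCV has them; the pictures are not rectified), "position" and "orientation" of the camera in the world. Camera axes: x right, y up, looking along -z (the intrinsics and any distortion apply to the point x, -y, -z); pixel columns grow to the right and rows downward; lengths in m; the calibration is good to about 2 mm. A picture is of the moment at which its call begins. There is no depth.
A pose or a line that the arm cannot do raises env.Unreachable and nothing moves.
- env.close_job(): hands the job in; it is judged then, once.
Trained networks look in a picture, given as the dict that the camera call returned (one of the last four; its "shot" number tells which), for a name from the list of things; names that differ only in an ending like _2 or _b are one class to them, and where a whole thing is asked for, a point or a joint stands for the part that bears it (a point fixed in the world has none). Each returns a list of dicts, best first, with "score" (0 to 1); they miss things now and then, are a little off and sometimes report something else, mostly with a low value. They report only what shows in the picture. A call takes as long as a camera call. They do not tell look-alikes from the thing itself.
- env.search_frame(picture, thing): "xyz" ([x, y, z] in m, in world coordinates, good to about 4 mm: the middle of the surface that is visible of it).
- env.trace(picture, thing): "mask" (400x640 bool, what is visible of it).
The state is a dict: "clock": time; "joint_positions": joint angles; "qvel": joint speeds; "joint_torque": joint torques, N m; "position": TCP position; "tool_rot": TCP orientation; "force": force on the tool from outside, world axes, zero at the start; "wrist_torque": the same for the moment, N m; "opening": opening from 0.0 (shut) to 1.0 (fully open); "finger_force": force on a finger pad.
Only numpy, scipy, OpenCV 4.12 (cv2) and the standard library are available. Lean on these libraries where they do the work, as an engineer would, in place of code of your own. Each camera call takes 0.05 s, during which the arm holds its last target. There are 200 camera calls.

TASK

Wasps have found the tea table: push the teapot's hinged steel lid over until it is fully shut on the pot, and push the sliding lid of the wooden biscuit box fully home, in either order. Use only the fingertips and push gently, without slapping the lid; do not lift, tip or shove the pot or the box out of place, and leave the bowls, cups, spoon and coaster where they are.

Things in the scene. Friction and masses are not known exactly. Their poses are not given: they have to be found in the camera images.
- teapot: White ceramic teapot, loose, about 0.95 kg with the brew in it. Origin: centre of its underside, on the ledge; z up. Its +x points along the spout (tip 125 mm from the axis, 115 mm high); the loop handle is on the -x side (reaches 117 mm from the axis, its top 101 mm high). Belly 136 mm across, mouth rim 93 mm across at 108 mm height, foot 92 mm across.
- pot_lid (a joint): Angle (rad) of the teapot's steel lid on its hinge: 0 = shut, flat on the rim; 1.57 = standing straight up; up to 2.0 = leaning back over the handle. The hinge is stiff (about 0.04 N m of friction), so the lid stays where it is left and has to be pushed all the way down; the push needed at the rim is under 1 N.
- lid_hinge (a point): Centre of the lid's hinge pin, on the handle side of the rim: 52 mm from the pot's axis along its -x, 110 mm above the ledge. The pin runs along the pot's y axis. An open lid is pushed on its outer side (the side with the knob), which then faces the handle; the push goes towards the spout and then down.
- lid_rim (a point): Middle of the lid's free rim, 99 mm from the pin, moving with the lid; when shut it is 110 mm above the ledge, 47 mm from the pot's axis on the spout side. Lid: round, 94 mm across, its centre 52 mm from the pin; outer face 1 mm above the pin plane at the rim, domed to 9 mm at the middle, where a black knob 18 mm across stands up to 28 mm.
- biscuit_box: Beech biscuit box, loose, about 0.95 kg, 150 mm long (x), 104 mm wide (y), 74 mm high. Origin: centre of its underside. z up. Its lid runs in grooves between the two long side walls and is drawn out over the low end wall (55 mm high), which is on the box's -x side.
- slide_lid (a joint): How far (m) the sliding lid is drawn out: 0 = fully home, its end flush with the box's -x end face; it grows as the lid comes out towards the box's -x, up to 0.11. About 1.2 N of friction; it stays where it is left.
- lid_end (a point): Middle of the sliding lid's outer end face, 65 mm above the ledge, moving with the lid: 75 mm plus the joint value from the box's origin along its -x. Lid board 87 mm wide, 57 to 63 mm above the ledge; a pull strip 60 mm wide, 12 mm deep stands on it flush with this end, its top 76 mm above the ledge. Push this end towards the box's +x to shut the box.
- bowl_large: Orange melamine bowl, 156 mm across, 57 mm high, loose, the lowest of three nested bowls. Origin: centre of its underside. Leave alone.
- bowl_middle: Orange melamine bowl, 138 mm across, 55 mm high, loose, nested in the large one. Leave alone.
- bowl_small: Orange melamine bowl, 120 mm across, 53 mm high, loose, nested in the middle one; the stack is 63 mm high. Leave alone.
- cup_one: Small glass cup, 66 mm across, 72 mm high, loose. Origin: centre of its underside. Leave alone.
- cup_two: Small glass cup like the other one. Leave alone.
- spoon: Stainless steel spoon, 160 mm long, loose, lying flat. Leave alone.
- coaster: Round wooden coaster, 96 mm across, 8 mm thick, loose, lying flat towards the far edge. Leave alone.
There are look-alikes about, which are no part of the job. Of the things that look like the biscuit_box, the largest one is meant.

How it is judged:
By the outcome, as a careful person would: the job done as asked, in the order asked, and still so for the second after the job is handed in, with the robot touching nothing.
It also fails if it takes over 54 s, if anything falls off the work surface, if the arm or the gripper's body presses on something with over 40 N, if the wrist force passes 120 N, or if a joint passes its speed limit or range.

## Working session

There is one attempt and no reset: what is moved stays moved. The work goes in short steps, each a Python script; the robot and the scene stay as the last script left them, time stands still between calls to the robot, and variables do not carry over. Pictures are saved under pics/ and viewed, at most 10 in all, crops included, and the job is handed in when it is done.

```bash
mkdir -p pics; cat > h.py <<'E'
import numpy as np, cv2
from scipy.spatial.transform import Rotation as R
from workcell import env
def snap(n,f): 
    p=env.grab_frame(n); cv2.imwrite('pics/'+f,p['image']); return p
def Rot(p):
    o=np.array(p['orientation'],float)
    return o if o.shape==(3,3) else R.from_euler('xyz',o,degrees=True).as_matrix()
def ray(p,uv):
    K=np.array([[p['fx'],0,p['cx']],[0,p['fy'],p['cy']],[0,0,1.]])
    q=cv2.undistortPoints(np.array([[uv]],float),K,np.array(p['D'],float))[0,0]
    return np.array(p['position']),Rot(p)@np.array([q[0],-q[1],-1])
def atz(p,uv,z):
    o,d=ray(p,uv); return o+d*(z-o[2])/d[2]
def proj(p,X):
    c=(np.atleast_2d(X)-p['position'])@Rot(p); c=c*[1,-1,-1]
    K=np.array([[p['fx'],0,p['cx']],[0,p['fy'],p['cy']],[0,0,1.]])
    return cv2.projectPoints(c,np.zeros(3),np.zeros(3),K,np.array(p['D'],float))[0][:,0]
E
python3 - <<'E'
from h import *
for n in('top','side'):
    p=snap(n,n+'1.png'); print(n,np.round(p['position'],3),p['orientation'],p['fx'])
    for t in('teapot','pot_lid','lid_rim','lid_hinge','biscuit_box','slide_lid','lid_end','bowl_large','cup_one','spoon','coaster'):
        print(t,[(np.round(d['xyz'],3).tolist(),round(d['score'],2),proj(p,d['xyz'])[0].round().tolist()) for d in env.search_frame(p,t)])
print(env.read_state())
E
```

```text
top [0.433 0.1   1.195] [  5.53925177  -0.48797258 -91.4183245 ] 424.6939375103013
teapot [([0.594, -0.256, 0.085], 0.9, [438.0, 174.0])]
pot_lid [([0.567, -0.3, 0.166], 0.59, [466.0, 180.0])]
lid_rim [([0.563, -0.3, 0.166], 0.85, [466.0, 181.0])]
lid_hinge [([0.592, -0.263, 0.08], 0.66, [439.0, 175.0])]
biscuit_box [([0.269, 0.382, 0.051], 0.86, [200.0, 303.0]), ([0.514, 0.266, 0.066], 0.84, [242.0, 209.0]), ([0.371, 0.116, 0.048], 0.79, [300.0, 262.0])]
slide_lid [([0.371, 0.111, 0.051], 0.88, [302.0, 262.0]), ([0.452, 0.271, 0.061], 0.83, [241.0, 233.0]), ([0.268, 0.388, 0.047], 0.83, [198.0, 304.0])]
lid_end [([0.452, 0.272, 0.065], 0.89, [240.0, 233.0]), ([0.264, 0.384, 0.047], 0.83, [200.0, 305.0]), ([0.372, 0.113, 0.047], 0.72, [301.0, 261.0]), ([0.769, 0.053, 0.051], 0.69, [319.0, 116.0])]
bowl_large [([0.769, 0.055, 0.052], 0.95, [318.0, 116.0]), ([0.57, -0.301, 0.167], 0.49, [466.0, 179.0])]
cup_one [([0.516, 0.481, 0.036], 0.88, [165.0, 211.0])]
spoon [([0.474, 0.001, 0.014], 0.73, [340.0, 223.0])]
coaster [([0.743, -0.19, 0.005], 0.75, [403.0, 128.0])]
side [-0.192 -0.597
[... 1058 characters left out ...]
, 230.0])]
{'clock': 1.2, 'joint_positions': array([ 8.07655257e+01,  2.20420175e+01,  4.52899757e-01, -1.15478458e-03,
       -6.84118639e+01, -1.48157849e+01]), 'qvel': array([-0.04981137, -0.03831432, -0.02833434, -0.02514516, -0.12532123,
       -0.08359167]), 'joint_torque': array([ 6.16165053e-04, -3.90477061e+01,  1.87625206e+01,  4.22432050e+00,
        1.55574462e-02, -1.81503384e-05]), 'position': array([0.2546827 , 0.57072855, 0.22254539]), 'tool_rot': array([ 1.79998776e+02,  7.87044850e-04, -2.40506841e+01]), 'force': array([-0.39495581, -1.01122525,  0.12882703]), 'wrist_torque': array([-0.06462765, -0.01498431, -0.03955518]), 'finger_force': 0.0, 'opening': 0.9990942018901158}
```

```bash
python3 - <<'E'
import cv2
a=cv2.imread('pics/top1.png'); cv2.imwrite('pics/topc.png',cv2.resize(a[90:330,140:500],(800,533),interpolation=cv2.INTER_CUBIC))
a=cv2.imread('pics/side1.png'); cv2.imwrite('pics/sidec.png',cv2.resize(a[140:320,160:500],(800,424),interpolation=cv2.INTER_CUBIC))
E
```

```text
(no output)
```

View pics/topc.png

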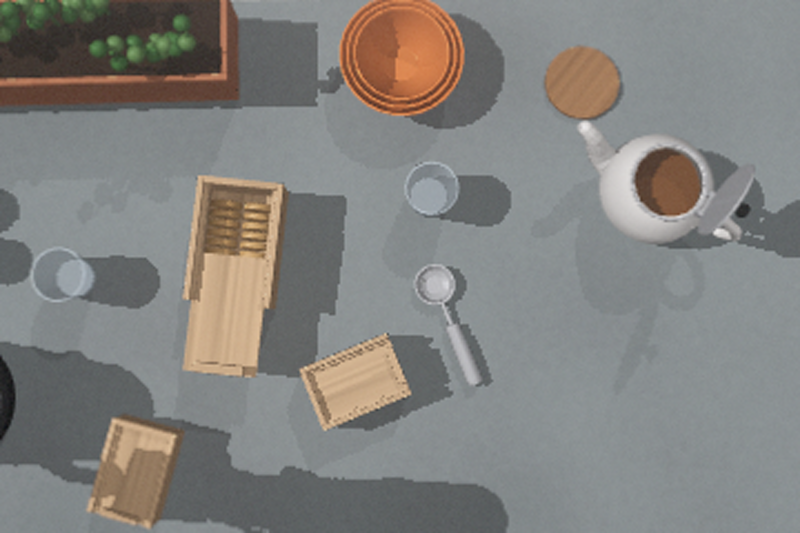

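View pics/sidec.png

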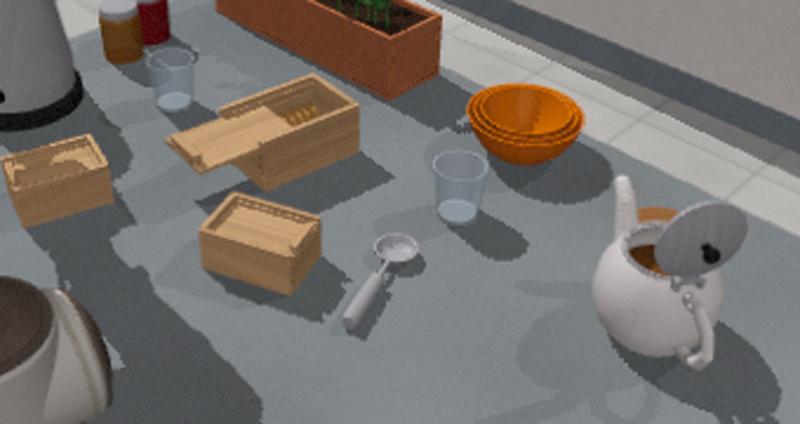

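The top crop shows three box look-alikes, given here in full-image pixels: the large open one at (243,210), a small shut one at (300,261) and a small one at (201,303). I choose the large one, which is about 150 mm long with its lid drawn out towards the robot. The pot is at (440,174) with its spout tip at (403,147). Its lid leans back over the handle, with the knob at (474,184).

Next I compute the poses and check them with an overlay.

```bash
cat > fit.py <<'E'
from h import *
def box_pts(x,y,a,s):
    c,sn=np.cos(a),np.sin(a); T=lambda X:np.c_[x+c*X[:,0]-sn*X[:,1],y+sn*X[:,0]+c*X[:,1],X[:,2]]
    return T(np.array([[.075,.052,.074],[.075,-.052,.074],[-.075,-.052,.074],[-.075,.052,.074],[-.075-s,.0435,.063],[-.075-s,-.0435,.063]]))
def pot_pts(x,y,a,th):
    c,sn=np.cos(a),np.sin(a); T=lambda X:np.c_[x+c*X[:,0]-sn*X[:,1],y+sn*X[:,0]+c*X[:,1],X[:,2]]
    t=np.linspace(0,2*np.pi,40)
    rim=np.c_[.0465*np.cos(t),.0465*np.sin(t),0*t+.108]
    u=.052+.047*np.cos(t); v=.047*np.sin(t)
    lid=np.c_[-.052+u*np.cos(th)-.001*np.sin(th),v,.110+u*np.sin(th)+.001*np.cos(th)]
    kn=np.array([[-.052+.052*np.cos(th)-.028*np.sin(th),0,.110+.052*np.sin(th)+.028*np.cos(th)]])
    tip=np.array([[.125,0,.115]])
    return T(rim),T(lid),T(kn),T(tip)
E
python3 - <<'E'
from fit import *
p=env.grab_frame('top'); q=env.grab_frame('side')
f=lambda u,v:(140+u/2.2222,90+v/2.2222)
A=atz(p,f(199,178),.074);B=atz(p,f(285,185),.074);E1=atz(p,f(185,371),.063);E2=atz(p,f(257,376),.063)
print('box',A,B,np.linalg.norm(A-B),E1,E2,np.linalg.norm(E1-E2))
m=(A+B)/2; e=(E1+E2)/2; d=(m-e)[:2]; a=np.arctan2(d[1],d[0]); L=np.hypot(*d); s=L-.15
c=m[:2]-.075*np.array([np.cos(a),np.sin(a)]); print('box c',c,np.degrees(a),'s',s)
M=atz(p,f(670,185),.108); S=atz(p,f(585,127),.115); d=(S-M)[:2]; b=np.arctan2(d[1],d[0]); print('pot',M,np.hypot(*d),np.degrees(b))
# refine pot using lid masks in both
from scipy.optimize import least_squares
ml=[max(env.trace(w,'pot_lid'),key=lambda r:r['score'])['mask'] for w in(p,q)]
cen=[np.argwhere(k).mean(0)[::-1] for k in ml]; print('lidmask',cen,[k.sum() for k in ml])
tip_px=[np.array(f(585,127)),np.array([160+622/2.353,140+182/2.353])]
knob=[np.array(f(743,210)),np.array([160+711/2.353,140+254/2.353])]
rimc=np.array(f(670,185))
def res(v):
    r=[]
    for i,w in enumerate((p,q)):
        rim,lid,kn,tip=pot_pts(*v)
        r+=list((proj(w,kn)[0]-knob[i]))+list(proj(w,tip)[0]-tip_px[i])
        if i==0:r+=list(proj(w,rim).mean(0)-rimc)
        h=cv2.convexHull(proj(w,lid).astype(np.float32))
        r+=list(proj(w,lid).mean(0)-cen[i])
    return r
o=least_squares(res,[M[0],M[1],b,1.9],loss='soft_l1'); print('fit',o.x,np.degrees(o.x[2:]),np.round(res(o.x),1))
out=[]
for w,(x0,y0,k) in ((p,(210,100,2.5)),(q,(160,140,2.353))):
    im=w['image'].copy(); S=4; im=cv2.resize(im,None,fx=S,fy=S,interpolation=cv2.INTER_CUBIC)
    for P,col in [(box_pts(c[0],c[1],a,s),(0,0,255))]+[(x,(0,255,0)) for x in pot_pts(*o.x)]:
        for u in proj(w,P): cv2.circle(im,tuple(int(z) for z in (u+.5)*S),3,col,-1)
    out.append(im)
t=out[0]; cv2.imwrite('pics/ov1.png',np.vstack([np.hstack([t[130*4:270*4,210*4:290*4][:560,:320],cv2.resize(t[135*4:215*4,380*4:500*4],(480,320)).copy() if 0 else np.vstack([t[135*4:205*4,380*4:500*4],out[1][210*4:280*4,380*4:500*4]])])]))
E
```

```text
box [0.61949382 0.2969292  0.074     ] [0.60852281 0.19381357 0.074     ] 0.10369762102927862 [0.38964975 0.3172168  0.063     ] [0.38173431 0.23164867 0.063     ] 0.08593345499924972
box c [0.53960859 0.25484139] -7.253914314453859 s 0.08015840150395956
pot [ 0.59283597 -0.25907189  0.108     ] 0.12063929273455587 54.76294888781285Traceback (most recent call last):
  File "<stdin>", line 11, in <module>
ValueError: max() iterable argument is empty
```

```bash
python3 - <<'E'
from fit import *
from scipy.optimize import least_squares
p=env.grab_frame('top'); q=env.grab_frame('side')
f=lambda u,v:(140+u/2.2222,90+v/2.2222)
c=[.5396,.2548];a=np.radians(-7.25);s=.080
tip_px=[np.array(f(585,127)),np.array([160+622/2.353,140+182/2.353])]
knob=[np.array(f(743,210)),np.array([160+711/2.353,140+254/2.353])]
rimc=np.array(f(670,185)); cen=[np.array(f(726,201)),np.array([160+701/2.353,140+241/2.353])]
def res(v):
    r=[]
    rim,lid,kn,tip=pot_pts(*v)
    for i,w in enumerate((p,q)):
        r+=list((proj(w,kn)[0]-knob[i]))+list(proj(w,tip)[0]-tip_px[i])+list(proj(w,lid).mean(0)-cen[i])
        if i==0:r+=list(proj(w,rim).mean(0)-rimc)
    return r
o=least_squares(res,[.593,-.259,.955,1.9],loss='soft_l1'); print('fit',o.x,np.degrees(o.x[2:]),np.round(res(o.x),1))
out=[];S=4
for w in (p,q):
    im=cv2.resize(w['image'],None,fx=S,fy=S,interpolation=cv2.INTER_CUBIC)
    for P,col in [(box_pts(c[0],c[1],a,s),(0,0,255))]+[(x,(0,255,0)) for x in pot_pts(*o.x)]:
        for u in proj(w,P): cv2.circle(im,tuple(int(z) for z in (u+.5)*S),2,col,-1)
    out.append(im)
t=out[0]; cv2.imwrite('pics/ov1.png',np.hstack([t[520:1080,840:1160],np.vstack([t[540:820,1520:2000],out[1][840:1120,1520:2000]])]))
E
```

```text
fit [ 0.59211988 -0.26379337  0.97174916  1.42344111] [55.67712546 81.55716785] [ 1.3  1.2  0.  -0.1 -0.7 -0.5  1.4  0.   0.5  0.3 -0.2 -2.1 -1.  -1.1]
```

View pics/ov1.png

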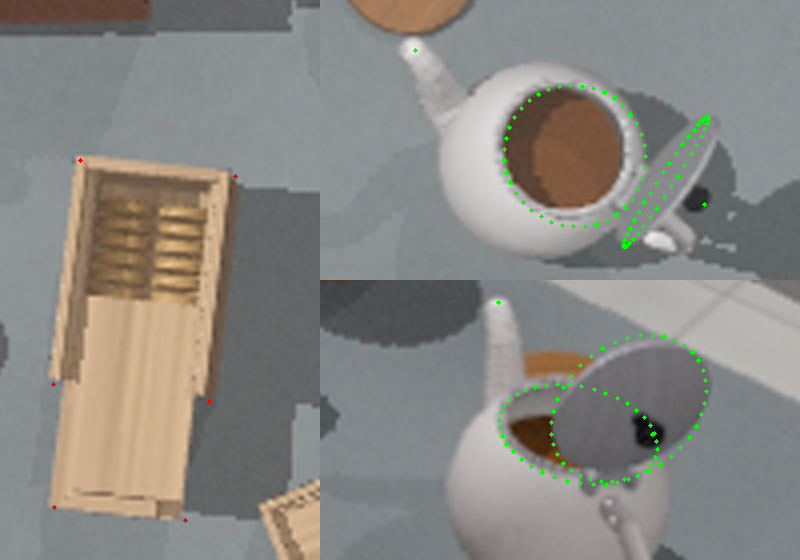

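The overlay agrees with the picture. The box edges measure 103.7 mm and 86 mm, as they should, and the lid is drawn out about 80 mm. The pot fit is good to about 4 mm, with the spout at 56° and the pot lid at about 85°. I do the box first.

```bash
python3 - <<'E'
from h import *
c=np.array([.5396,.2548]);a=np.radians(-7.25);e=np.array([np.cos(a),np.sin(a)])
P=lambda d,z:[*(c+d*e),z]
env.gripper_to(0.0)
s=env.read_state();print(s['position'])
env.move_straight([.32,.30,.223],rate=.2)
env.goto(P(-.205,.16),[180,0,-7.25])
env.move_straight(P(-.205,.062),rate=.12)
s=env.read_state();f0=s['force'];print(f0,s['clock'],s['position'])
for d in(-.158,-.13,-.105,-.091):
    r=env.move_straight(P(d,.062),rate=.04,force_limit=5); s=env.read_state()
    print(d,r,np.round((s['force']-f0)[:2]@e,2),np.round(s['position'],4),s['clock'])
    if r:break
snap('top','b1.png');p=snap('wrist','bw.png')
cv2.imwrite('pics/b1c.png',np.hstack([cv2.resize(cv2.imread('pics/b1.png')[150:270,200:300],(480,576)),cv2.resize(cv2.imread('pics/bw.png'),(320,200)) if 0 else np.zeros((576,1,3),np.uint8)]))
E
```

```text
[0.25470921 0.5707148  0.22253053]
[-0.53438803 -0.39223784  0.98969607] 5.9583 [0.33663993 0.28152083 0.06282869]
-0.158 False 0.75 [0.3828 0.2747 0.062 ] 7.2833
-0.13 False 0.74 [0.4109 0.2713 0.062 ] 8.1333
-0.105 False 0.52 [0.4357 0.2681 0.062 ] 8.9083
-0.091 False 0.04 [0.4498 0.2663 0.062 ] 9.4083
```

View pics/b1c.png

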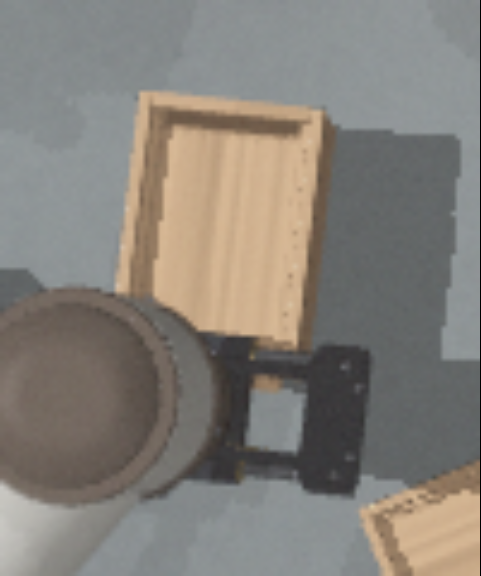

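The lid is nearly home and the box has not moved. I finish in small steps and watch the force.

```bash
python3 - <<'E'
from h import *
c=np.array([.5396,.2548]);a=np.radians(-7.25);e=np.array([np.cos(a),np.sin(a)])
P=lambda d,z:[*(c+d*e),z]
f0=env.read_state()['force']
for d in np.arange(-.0895,-.0770,.001):
    env.move_straight(P(d,.062),rate=.02); s=env.read_state(); f=(s['force']-f0)[:2]@e
    print(round(d,4),np.round(f,2),round((s['position'][:2]-c)@e,4))
    if f<-2.2:break
env.move_straight(P(-.13,.062),rate=.1)
env.move_straight(P(-.15,.30),rate=.3)
env.goto([.38,.05,.33],[180,0,20])
p=snap('top','b2.png')
cv2.imwrite('pics/b2c.png',cv2.resize(p['image'][150:270,200:320],(600,600),interpolation=cv2.INTER_CUBIC));print(s['clock'])
E
```

```text
-0.0895 -0.19 -0.0895
-0.0885 -0.98 -0.0885
-0.0875 -1.13 -0.0875
-0.0865 -0.58 -0.0864
-0.0855 0.14 -0.0854
-0.0845 -0.35 -0.0844
-0.0835 -0.34 -0.0834
-0.0825 -0.52 -0.0824
-0.0815 -0.41 -0.0814
-0.0805 -5.93 -0.0812
12.0083
```

View pics/b2c.png

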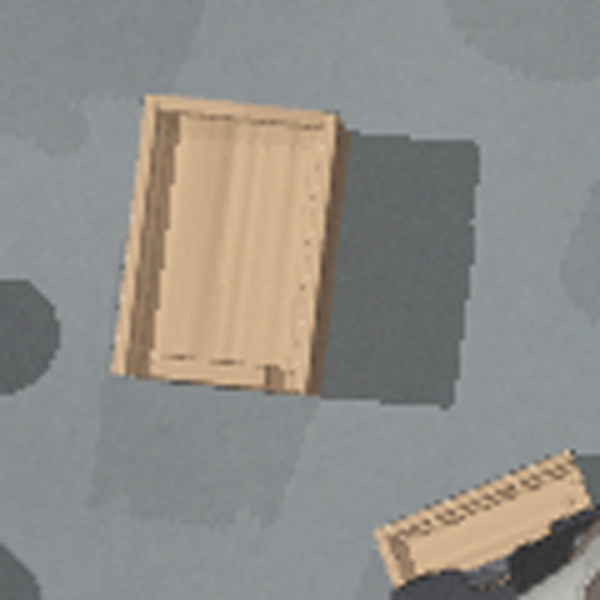

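The box lid is flush, the force met a clear stop, and the box is unmoved. Now the teapot lid.

```bash
cat > pot.py <<'E'
from h import *
X0=np.array([.5921,-.2638]);a=np.radians(55.7);e=np.array([np.cos(a),np.sin(a)])
hinge=X0-.052*e; w=.008
P=lambda x,z:[*(hinge+x*e),.110+z]      # x, z from the pin, in the lid's plane of motion
r=np.linspace(.005,.099,300); h=.001+.008*(1-((r-.052)/.047)**2)
def tcp(th,rc=.090):
    X=r*np.cos(th)-h*np.sin(th); Z=r*np.sin(th)+h*np.cos(th); i=np.argmin(abs(r-rc))
    x=X[i]-w; m=(abs(X-x)<=w)&(r>.06); 
    z=Z[i] if np.degrees(th)>60 else max(Z[m].max() if m.any() else Z[i],-1)
    z=min(z,Z[i]+.006)
    return x,z
E
python3 - <<'E'
from pot import *
for t in range(90,-1,-15): print(t,np.round(tcp(np.radians(t)),4))
best=None
for y in(55.7,-124.3):
    j=[env.inverse_kinematics(P(*v),[180,0,y]) for v in((-.055,.19),(-.055,.085),(.07,.006))]; print(y,[None if k is None else np.round(k).tolist() for k in j])
E
```

```text
90 [-0.0118  0.0899]
75 [0.0116 0.0878]
60 [0.0336 0.0797]
45 [0.0529 0.0662]
30 [0.0679 0.0482]
15 [0.0778 0.0269]
0 [0.0819 0.0072]
55.7 [[-19.0, 21.0, 10.0, 0.0, -79.0, 165.0], [-19.0, 24.0, 0.0, 0.0, -66.0, 165.0], [-8.0, 29.0, -4.0, 0.0, -57.0, 154.0]]
-124.3 [[-19.0, 21.0, 10.0, 0.0, -79.0, -15.0], [-19.0, 24.0, 0.0, 0.0, -66.0, -15.0], [-8.0, 29.0, -4.0, 0.0, -57.0, -26.0]]
```

```bash
python3 - <<'E'
from pot import *
O=[180,0,-124.3]
env.goto(P(-.055,.22),O)
env.move_straight(P(-.055,.088),rate=.12)
env.dwell(.2); f0=env.read_state()['force']; print(f0)
def rep(n,r):
    s=env.read_state(); f=s['force']-f0; print(n,r,'radial %.2f down %.2f'%(f[:2]@e,f[2]),np.round(s['position'],3),round(s['clock'],2)); return r
r=rep('app',env.move_straight(P(*tcp(np.radians(80))),rate=.05,force_limit=6))
for t in range(70,19,-10):
    if r: break
    r=rep(t,env.move_straight(P(*tcp(np.radians(t))),rate=.05,force_limit=6))
p=snap('side','p1.png'); q=snap('top','p2.png')
cv2.imwrite('pics/p12.png',np.hstack([cv2.resize(p['image'][200:300,380:500],(480,400)),cv2.resize(q['image'][130:210,390:490],(320,256)).copy() if 0 else cv2.resize(q['image'][120:220,390:470],(320,400))]))
E
```

```text
[0.37250222 0.43833271 0.16466166]
app False radial -0.32 down -0.15 [ 0.565 -0.304  0.199] 18.91
70 False radial -1.01 down -0.32 [ 0.574 -0.29   0.196] 19.38
60 False radial -0.59 down -0.24 [ 0.582 -0.279  0.189] 19.84
50 False radial -0.80 down 0.56 [ 0.589 -0.268  0.181] 20.31
40 False radial -0.84 down -0.82 [ 0.596 -0.258  0.17 ] 20.77
30 False radial -0.91 down 0.01 [ 0.601 -0.25   0.158] 21.24
20 False radial 0.04 down -0.42 [ 0.605 -0.245  0.144] 21.7
```

View pics/p12.png

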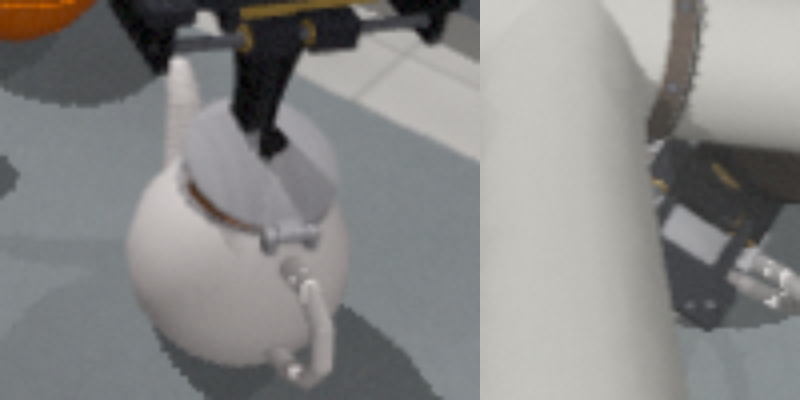

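The side view shows the lid about 25° open with the fingertips on it, and the pot has not moved. I press on down until it seats.

```bash
python3 - <<'E'
from pot import *
f0=np.array([.37,.44,.16])
def rep(n,r):
    s=env.read_state(); f=s['force']-f0; print(n,r,'radial %.2f up %.2f'%(f[:2]@e,f[2]),np.round(s['position'],4),round(s['clock'],2)); return f[2]
for t in(15,10,6): rep(t,env.move_straight(P(*tcp(np.radians(t))),rate=.04,force_limit=5))
x,z=env.read_state()['position'][:2],env.read_state()['position'][2]
for i in range(20):
    z-=.001; env.move_straight([*x,z],rate=.015); env.dwell(.05)
    if rep('z',0)>4: break
env.move_straight([*x,z+.02],rate=.05)
env.move_straight([*x,.32],rate=.25)
env.goto([.40,.05,.36],[180,0,-124.3])
p=snap('side','q1.png'); q=snap('top','q2.png')
cv2.imwrite('pics/q12.png',np.hstack([cv2.resize(p['image'][200:300,380:480],(400,400)),cv2.resize(q['image'][130:230,385:485],(400,400))]))
print(env.read_state()['clock'])
for n,w in(('side',p),('top',q)):
  for t in('lid_rim','teapot'):print(n,t,[(np.round(d['xyz'],3).tolist(),round(d['score'],2)) for d in env.search_frame(w,t)])
E
```

```text
15 False radial -1.67 up 0.04 [ 0.6064 -0.2424  0.1365] 22.15
10 False radial -0.59 up 0.69 [ 0.6076 -0.2407  0.1295] 22.48
6 False radial -1.01 up 0.15 [ 0.6082 -0.2398  0.1245] 22.77
z 0 radial -1.59 up 0.10 [ 0.6082 -0.2398  0.1235] 23.07
z 0 radial 0.13 up 0.18 [ 0.6082 -0.2398  0.1225] 23.37
z 0 radial -0.57 up -0.06 [ 0.6082 -0.2398  0.1215] 23.67
z 0 radial -0.16 up -0.02 [ 0.6082 -0.2398  0.1204] 23.97
z 0 radial -0.21 up -0.35 [ 0.6082 -0.2398  0.1195] 24.27
z 0 radial -0.39 up 1.69 [ 0.6084 -0.2398  0.1188] 24.57
z 0 radial -1.26 up 5.47 [ 0.6084 -0.2399  0.1187] 24.87
27.75
side lid_rim [([0.588, -0.261, 0.116], 0.88), ([0.593, 0.01, 0.05], 0.71), ([0.775, -0.172, 0.009], 0.53)]
side teapot [([0.56, -0.275, 0.088], 0.81)]
top lid_rim [([0.594, -0.257, 0.116], 0.68)]
top teapot [([0.592, -0.243, 0.101], 0.95)]
```

View pics/q12.png

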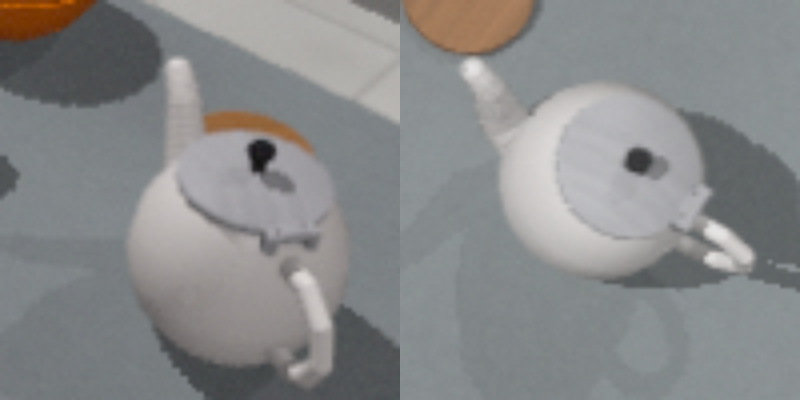

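The lid lies flat on the rim: its knob is upright, it met a firm stop at 118.7 mm (118 mm expected), and the pot is unmoved. Both lids are shut, so I hand in the job.

```bash
python3 -c "
from workcell import env
print(env.close_job())"
```

```text
the job is handed in; nothing more can be done
None
```

The teapot lid is fully shut and the biscuit box's sliding lid is fully home, with pot and box unmoved in the camera checks; the job was handed in at about 28 s of the 54 s allowed, and the judge returned no verdict.

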